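# Lids from the stack onto their pots

## Task

The three lids are stacked on the hob beside the three open pots. Take the stack apart and put each lid on the pot of its own size, small on small, medium on medium, large on large, knob up, lying flat and centred so that it covers the mouth all round. Set the lids down rather than dropping them, do not topple the stack, and leave the pots, the salt shaker, the pepper mill and the spice jar standing where they are.

Things in the scene. Friction and masses are not known exactly. Their poses are not given: they have to be found in the camera images.
- lid_small: The small lid: flat round light-wood disc, 104 mm in diameter and 8 mm thick, flat underneath, with a straight round dark-wood knob 32 mm in diameter and 34 mm high standing on its middle (flat top, 42 mm above the lid's underside). At the start it is the top of the stack and rests on the knob of the medium lid. Loose, about 0.1 to 0.3 kg, needs only a light grip. Origin: centre of the underside; z up through the knob.
- pot_small: The small pot: open round steel pot, 90 mm outer and 84 mm inner diameter, 70 mm high, with a small loop handle below the rim at the front and at the back (reaching 22 mm past the wall along its x axis). Loose, about 0.4 to 1 kg, stands on the hob. Origin: centre of the underside; z up.
- lid_medium: The medium lid: flat round light-wood disc, 129 mm in diameter and 8 mm thick, flat underneath, with a straight round dark-wood knob 32 mm in diameter and 34 mm high standing on its middle (flat top, 42 mm above the lid's underside). At the start it rests on the knob of the large lid. Loose, about 0.1 to 0.3 kg, needs only a light grip. Origin: centre of the underside; z up through the knob.
- pot_medium: The medium pot: open round steel pot, 115 mm outer and 109 mm inner diameter, 80 mm high, with a small loop handle below the rim at the front and at the back (reaching 22 mm past the wall along its x axis). Loose, about 0.4 to 1 kg, stands on the hob. Origin: centre of the underside; z up.
- lid_large: The large lid: flat round light-wood disc, 154 mm in diameter and 8 mm thick, flat underneath, with a straight round dark-wood knob 32 mm in diameter and 34 mm high standing on its middle (flat top, 42 mm above the lid's underside). At the start it is the bottom of the stack and lies on the hob. Loose, about 0.1 to 0.3 kg, needs only a light grip. Origin: centre of the underside; z up through the knob.
- pot_large: The large pot: open round steel pot, 140 mm outer and 134 mm inner diameter, 90 mm high, with a small loop handle below the rim at the front and at the back (reaching 22 mm past the wall along its x axis). Loose, about 0.4 to 1 kg, stands on the hob. Origin: centre of the underside; z up.
- salt_shaker: Bystander: clear salt shaker with a grey cap, 44 mm in diameter, 90 mm high, standing just behind the row of pots, near the middle. Origin: centre of the underside.
- pepper_mill: Bystander: dark wooden pepper mill, 58 mm in diameter, 160 mm high, standing just behind the row of pots, at the left. Origin: centre of the underside.
- spice_jar: Bystander: spice jar with a black cap, 40 mm in diameter, 102 mm high, standing just behind the row of pots, at the right. Origin: centre of the underside. (Surroundings: right of the hob a full-height wall begins at about x = 0.43, y = -0.34; a microwave hangs over the back of the hob, its front at about x = 0.6.)

How it is judged (in metres and radians):
At the end, for the whole second after the job is handed in: Each lid lies at rest on the pot of its own size: axis within 10 mm of the pot's axis, underside within 5 mm of the rim height, tilted less than 3.4 degrees. Pots upright and within 30 mm of where they began; salt shaker, pepper mill and spice jar upright and within 25 mm of where they began (horizontal distance between lid_small and pot_small below 0.01 m and z of lid_small in the frame of pot_small between 0.065 and 0.075 m and angle between each of lid_small, pot_small, lid_medium, pot_medium, lid_large, pot_large's own z axis and vertical below 0.06 rad and linear speed of each of lid_small, lid_medium, lid_large below 0.02 m/s and distance of each of pot_small, pot_medium, pot_large from where it was at the start of the episode below 0.03 m and horizontal distance between lid_medium and pot_medium below 0.01 m and z of lid_medium in the frame of pot_medium between 0.075 and 0.085 m and horizontal distance between lid_large and pot_large below 0.01 m and z of lid_large in the frame of pot_large between 0.085 and 0.095 m and distance of each of salt_shaker, pepper_mill, spice_jar from where it was at the start of the episode below 0.025 m and angle between each of salt_shaker, pepper_mill, spice_jar's own z axis and vertical below 0.15 rad); the robot touches nothing.
It fails at once if a pot was pushed more than 30 mm from its place or tipped (distance of any of pot_small, pot_medium, pot_large from where it was at the start of the episode above 0.03 m or angle between any of pot_small, pot_medium, pot_large's own z axis and vertical above 0.3 rad).
It fails at once if the salt shaker, pepper mill or spice jar was moved more than 25 mm or knocked over (distance of any of salt_shaker, pepper_mill, spice_jar from where it was at the start of the episode above 0.025 m or angle between any of salt_shaker, pepper_mill, spice_jar's own z axis and vertical above 0.3 rad).
It fails at once if a lid was tipped over or toppled off the stack (tilted by more than 40 degrees) (angle between any of lid_small, lid_medium, lid_large's own z axis and vertical above 0.7 rad).
It fails at once if a lid was dropped onto its pot from more than about 20 mm (it came down on the rim at over 0.65 m/s) ((horizontal distance between lid_small and pot_small below 0.03 m and linear speed of lid_small above 0.65 m/s and z of lid_small in the frame of pot_small below 0.095 m) or (horizontal distance between lid_medium and pot_medium below 0.03 m and linear speed of lid_medium above 0.65 m/s and z of lid_medium in the frame of pot_medium below 0.105 m) or (horizontal distance between lid_large and pot_large below 0.03 m and linear speed of lid_large above 0.65 m/s and z of lid_large in the frame of pot_large below 0.115 m)).
It also fails if it takes over 96 s, if anything falls off the work surface, if the arm or the gripper's body presses on something with over 40 N, if the wrist force passes 120 N, or if a joint passes its speed limit or range.

## Robot

A 6-joint arm with a two-finger parallel gripper is mounted at the origin on a cart in front of the work surface, level with it; the furniture and walls round the work are solid. World frame = base frame: x ahead of the robot, y to its left, z up, the work surface at z = 0. Lengths are in m, angles in degrees, forces in N, time in s.
With the tool pointing down it reaches from about 0.325 to 0.75 m from the base axis. Payload 7.6 kg.
Tool frame: the origin (TCP) lies on the mounting face of the last link; the fingertips stand 173 mm ahead of it and the grasp point (between the pads) lies 155 mm ahead of it (env.finger_overhang is the distance from the TCP to the fingertips, in m); z points along the fingers, x is the direction in which the jaws open and shut, and the axes are right-handed (so a half turn about z gives the same grasp; the last joint's range is limited). The gripper opens to 85 mm and grips with 20 to 120 N. Pads are 22 mm wide; open, the fingers measure 114 mm over their backs; the gripper's body (76 mm by 85 mm) begins 54 mm behind the grasp point. The pads swing forward as they close: fully open they stand 13 mm farther back than shut.
Start: joints at [-79.085, 2.991, 80.254, -0, 96.75, -4.028], TCP at [0.135, -0.507, 0.405] pointing down, gripper open.
Joint ranges: [-166.34, 166.34], [-52.06, 124.39], [6.96, 135.62], [-60.46, 240.46], [14.63, 156.25], [-167.68, 167.68]. Speed limits (degrees/s): [147.25, 147.25, 172.46, 180, 180, 180].

## Interface

Orientations are given as a 3x3 rotation matrix whose columns are the frame's x, y, z axes.
In Python, from rig import env, get_image gives the robot as it stands. The module is installed in compiled form; this text tells all that it offers. Calls block until the motion is done:
- env.move_ptp(position, orientation): joint-space move of the TCP to a pose.
- env.movel(position, orientation=None, v=0.15, force_limit=None): straight line of the TCP; orientation=None keeps the orientation; v is the mean speed in m/s. With force_limit (N) it stops when the force on the tool has changed by that much, and returns True; else False.
- env.move_joints(angles): joint-space move.
- env.let_go() and env.close(): open the fingers fully, or close them until they stop; the grip force is fixed at half the most.
- env.pause(seconds).
- env.solve_ik(position, orientation): joint angles nearest the present ones, or None.
- get_image(name): name is "scene" or "top" or "wrist"; returns a dict with "frame" (420x560x3 uint8, red, green, blue), "vertical_fov" (degrees; the focal length in pixels is half the picture's height over the tangent of half this angle, whatever the lens; pixels are square), "cx", "cy" (the principal point, pixels), "R" (3x3) and "t" (3): a world point X has camera coordinates R X + t; the wrist camera has in their place "tool_from_camera" (4x4, takes a point from camera to tool coordinates, whose origin is the TCP and whose axes are the tool frame's). Camera axes: x right, y down, z forward; pixel columns grow to the right and rows downward; lengths in m; the calibration is good to about 2 mm. The wrist camera is an equidistant fisheye: a pixel r from the principal point sees the ray r / f radians off the axis. A picture is of the moment at which its call begins: read the wrist's pose just before it. There is no depth.
A pose or a line that the arm cannot do raises env.Unreachable and nothing moves.
- env.job_done(): hands the job in, once; it reports no verdict.
Readings, each from a call of its own:
- env.get_time_s(): time.
- env.get_joints(): joint angles.
- env.get_dq(): joint speeds.
- env.get_joint_efforts(): joint torques, N m.
- env.get_eef_pos(): TCP position.
- env.get_ee_rot(): TCP orientation.
- env.get_force(): force on the tool from outside, world axes, zero at the start.
- env.get_moment(): the same for the moment, N m.
- env.get_grip_width(): finger opening in m.
Only numpy, scipy, OpenCV 4.12 (cv2) and the standard library are available. Lean on these libraries where they do the work, as an engineer would, in place of code of your own. Each camera call takes 0.05 s, during which the arm holds its last target. There are 200 camera calls.

## Working session

There is one attempt and no reset: what is moved stays moved. The work goes in short steps, each a Python script; the robot and the scene stay as the last script left them, time stands still between calls to the robot, and variables do not carry over. Pictures are saved under pics/ and viewed, on a budget of 14 in all, crops included, one or two more only if the job needs it, and the job is handed in when it is done.

```bash
mkdir -p pics; python3 - <<'E'
from rig import env,get_image
import cv2,numpy as np
for n in("scene","top"):
    d=get_image(n);cv2.imwrite(f"pics/{n}0.png",d["frame"][:,:,::-1])
    print(n,d["vertical_fov"],d["cx"],d["cy"],np.round(d["R"],4).tolist(),np.round(d["t"],4).tolist())
    print("cam pos",-np.array(d["R"]).T@d["t"])
print(env.get_time_s(),env.get_ee_rot(),env.finger_overhang)
E
```

```text
scene 49.7723836369661 283.40513403974444 209.5403615006611 [[-0.8762, -0.4819, -0.0012], [-0.2274, 0.4157, -0.8806], [0.4249, -0.7713, -0.4738]] [0.4901, 0.1257, 0.8687]
cam pos [0.08895726 0.85399158 0.52291736]
top 55.511789643243524 279.9345972000944 205.42252406125078 [[0.0214, -0.9992, -0.0343], [-0.9931, -0.0173, -0.1163], [0.1156, 0.0365, -0.9926]] [0.1184, 0.5075, 0.8618]
cam pos [0.40181043 0.09561173 0.91851345]
0.1 [[ 2.57851627e-01 -9.66184493e-01 -2.53443618e-04]
 [-9.66183643e-01 -2.57851737e-01  1.28442443e-03]
 [-1.30634185e-03 -8.63178515e-05 -9.99999143e-01]] 0.1734
```

View pics/scene0.png

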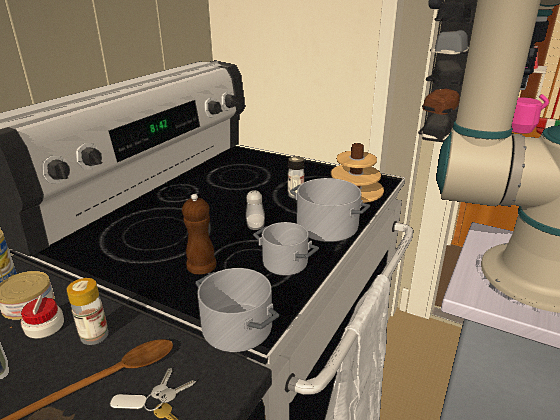

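View pics/top0.png

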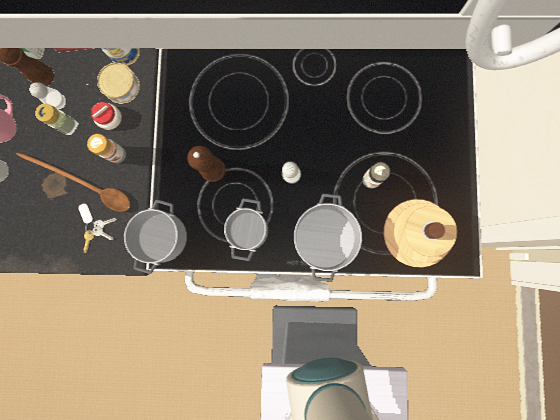

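The scene view shows the medium pot (front left), small pot, large pot, and the stack at the right. In the top view they are at about (152,236), (245,230), (328,236), with the stack near (420,233) and its top knob at (435,230).

```bash
cat >h.py <<'E'
from rig import env,get_image
import cv2,numpy as np
from scipy.optimize import least_squares
def cast(d,px,z):
    f=d["frame"].shape[0]/2/np.tan(np.radians(d["vertical_fov"])/2)
    R=np.array(d["R"]);c=-R.T@np.array(d["t"])
    px=np.atleast_2d(px).astype(float)
    r=np.c_[(px[:,0]-d["cx"])/f,(px[:,1]-d["cy"])/f,np.ones(len(px))]@R
    return (c+r*((z-c[2])/r[:,2])[:,None])[:,:2]
def comp(mask,seed,box):
    m=np.zeros_like(mask);x0,y0,x1,y1=box;m[y0:y1,x0:x1]=mask[y0:y1,x0:x1]
    m=cv2.morphologyEx(m,cv2.MORPH_CLOSE,np.ones((5,5)))
    c,_=cv2.findContours(m,cv2.RETR_EXTERNAL,cv2.CHAIN_APPROX_NONE)
    return max(c,key=cv2.contourArea)[:,0,:]
def ransac(P,r,tol=.002,seed=0):
    g=np.random.default_rng(seed);best=(0,)
    for _ in range(3000):
        a,b=P[g.choice(len(P),2,False)];m=(a+b)/2;h=np.linalg.norm(b-a)/2
        if h<r*.3 or h>r:continue
        n=np.array([a[1]-b[1],b[0]-a[0]])/(2*h)*np.sqrt(r*r-h*h)
        for c in(m+n,m-n):
            i=abs(np.linalg.norm(P-c,axis=1)-r)<tol
            if i.sum()>best[0]:best=(i.sum(),c,i)
    Q=P[best[2]];s=least_squares(lambda c:np.linalg.norm(Q-c,axis=1)-r,best[1],loss="soft_l1",f_scale=.001)
    return s.x,best[0],len(P)
E
python3 - <<'E'
from h import *
d=get_image("top");im=d["frame"];hsv=cv2.cvtColor(im,cv2.COLOR_RGB2HSV)
print(hsv[236,[150,170,420,410,330,348,435]],hsv[232,245],hsv[228:233,435])
steel=((hsv[:,:,1]<40)&(hsv[:,:,2]>75)).astype(np.uint8)*255
wood=((hsv[:,:,1]>60)&(hsv[:,:,2]>130)).astype(np.uint8)*255
out=cv2.resize(im,None,fx=2,fy=2)[370:570,200:1000][:,:,::-1].copy()
for n,box,r,z in(("M",(115,195,195,274),.0575,.08),("S",(215,190,275,262),.045,.07),("L",(285,190,369,274),.07,.09)):
    c=comp(steel,0,box);P=cast(d,c,z);print(n,ransac(P,r))
    cv2.polylines(out,[c*2-[200,370]],True,(0,0,255))
b=(375,190,465,270)
c=comp(wood,0,b)
for r,z in((.077,.008),(.0645,.05),(.052,.092)):print("disc",z,ransac(cast(d,c,z),r))
cv2.polylines(out,[c*2-[200,370]],True,(255,0,255))
dark=(hsv[:,:,2]<115).astype(np.uint8)*255
m=np.zeros_like(dark);m[215:245,418:450]=dark[215:245,418:450];c=comp(m,0,(418,215,450,245))
cv2.polylines(out,[c*2-[200,370]],True,(0,255,0))
P=cast(d,c,.126);print("knob",P.min(0),P.max(0),ransac(P,.016,.001))
cv2.imwrite("pics/a.png",cv2.resize(out,(800,200)))
E
```

```text
[[ 18   8 162]
 [ 20   5 160]
 [ 23  84 252]
 [ 22  83 252]
 [ 12   7 176]
 [ 24   6 230]
 [ 11 129 140]] [ 10   5 164] [[ 10 128 133]
 [ 11 129 130]
 [ 10 135 128]
 [ 10 128 129]
 [ 10 131 136]]
M (array([0.43155316, 0.38127043]), np.int64(53), 338)
S (array([0.50363007, 0.18953594]), np.int64(46), 244)
L (array([0.43567379, 0.02657659]), np.int64(132), 373)
disc 0.008 (array([ 0.451765  , -0.18374358]), np.int64(147), 195)
disc 0.05 (array([ 0.45202466, -0.18600267]), np.int64(59), 195)
disc 0.092 (array([ 0.45127288, -0.18295432]), np.int64(50), 195)
knob [ 0.43700529 -0.17680624] [ 0.46461776 -0.16087727] (array([ 0.45042682, -0.18192197]), np.int64(20), 42)
```

View pics/a.png

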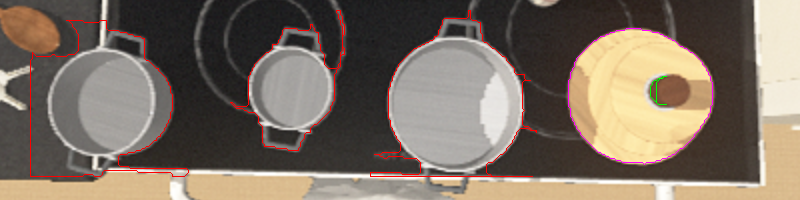

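The contour picture shows the lid outline (magenta) fits well. The steel masks leak into the burner rings, and the knob mask is wrong. The bright rims stand out clearly, so I'll fit those instead.

```bash
python3 - <<'E'
from h import *
d=get_image("top");im=d["frame"];hsv=cv2.cvtColor(im,cv2.COLOR_RGB2HSV);g=hsv[:,:,2]
th=cv2.morphologyEx(g,cv2.MORPH_TOPHAT,np.ones((5,5)))
f=210/np.tan(np.radians(d["vertical_fov"])/2);R=np.array(d["R"])
def proj(X):
    c=X@R.T+d["t"];return np.c_[c[:,0]/c[:,2]*f+d["cx"],c[:,1]/c[:,2]*f+d["cy"]]
out=cv2.resize(im,None,fx=2.5,fy=2.5)[470:690,250:1200][:,:,::-1].copy()
a=np.linspace(0,2*np.pi,200)
def draw(c,r,z,col):
    p=proj(np.c_[c[0]+r*np.cos(a),c[1]+r*np.sin(a),0*a+z]);cv2.polylines(out,[np.int32((p+.5)*2.5-[250,470])],True,col)
for n,box,r,z in(("M",(115,195,195,274),.056,.08),("S",(215,190,275,262),.0435,.07),("L",(285,190,369,274),.0685,.09)):
    m=np.zeros_like(g);x0,y0,x1,y1=box;m[y0:y1,x0:x1]=((th>20)&(hsv[:,:,1]<45)&(g>140))[y0:y1,x0:x1]
    P=cast(d,np.argwhere(m)[:,::-1],z);c=ransac(P,r,.0025);print(n,c);draw(c[0],r,z,(0,0,255))
knob=((hsv[:,:,1]>105)&(g<170)&(hsv[:,:,0]<16)).astype(np.uint8)*255
c=comp(knob,0,(415,210,460,250));P=cast(d,c,.126);k=ransac(P,.016,.001);print("knob",P.min(0),P.max(0),k)
draw(k[0],.016,.126,(0,255,0))
for r,z in((.077,.008),(.0645,.05),(.052,.092)):draw((.452,-.184),r,z,(255,0,255))
cv2.imwrite("pics/b.png",cv2.resize(out,(800,185)))
E
```

```text
M (array([0.43008833, 0.40070565]), np.int64(294), 445)
S (array([0.44953297, 0.2013807 ]), np.int64(219), 240)
L (array([0.43546627, 0.02725053]), np.int64(336), 480)
knob [ 0.43540403 -0.1979225 ] [ 0.46669732 -0.16087727] (array([ 0.45117087, -0.18206683]), np.int64(25), 53)
```

View pics/b.png

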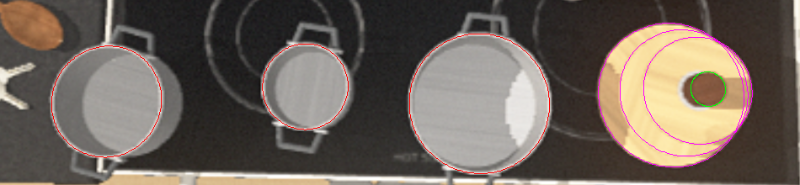

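The red rim fits and the green knob circle sit right on the image: M (.430,.401), S (.4495,.201), L (.4355,.027), stack (.451,-.182). Next I'll move the small lid.

```bash
cat >>h.py <<'E'
D=np.array([[0,-1,0],[-1,0,0],[0,0,-1.]])
G=.155+.031   # TCP above lid underside when gripping
def grab(x,y,z0,up):
    env.movel([x,y,z0+G+.07],D,v=.25);env.movel([x,y,z0+G],v=.08)
    env.close();w=env.get_grip_width();print("grip",w,env.get_force())
    assert .028<w<.036
    env.movel([x,y,z0+G+.03],v=.08);env.movel([x,y,up+G],v=.2);print("held",env.get_grip_width())
def put(x,y,z0,up):
    env.movel([x,y,up+G],v=.25);env.movel([x,y,z0+G+.012],v=.15)
    print("contact",env.movel([x,y,z0+G-.004],v=.02,force_limit=4),env.get_eef_pos()-[0,0,G],env.get_force())
    env.let_go();env.movel([x,y,z0+G+.07],v=.12);print("t",env.get_time_s())
def grab_shot(name):
    d=get_image("top");cv2.imwrite(f"pics/{name}.png",d["frame"][:,:,::-1]);return d
def knob(d,box,z):
    hsv=cv2.cvtColor(d["frame"],cv2.COLOR_RGB2HSV)
    m=((hsv[:,:,1]>105)&(hsv[:,:,2]<170)&(hsv[:,:,0]<16)).astype(np.uint8)*255
    return ransac(cast(d,comp(m,0,box),z),.016,.001)
def disc(d,box,r,z):
    hsv=cv2.cvtColor(d["frame"],cv2.COLOR_RGB2HSV)
    m=((hsv[:,:,1]>60)&(hsv[:,:,2]>130)).astype(np.uint8)*255
    return ransac(cast(d,comp(m,0,box),z),r)
E
python3 - <<'E'
from h import *
env.move_ptp([.40,-.20,.42],D)
grab(.451,-.1825,.084,.15)
put(.4495,.2014,.07,.15)
env.movel([.36,.11,.42],v=.3)
d=grab_shot("c");print(disc(d,(205,180,285,268),.052,.078),disc(d,(375,190,465,270),.077,.008))
for z in(.084,.042):print(knob(d,(395,210,460,250),z))
E
```

```text
grip 0.030410147710406753 [ 0.16475483 -0.34071025  2.79726732]
held 0.03035016896594771
contact True [0.44957125 0.20131058 0.07081251] [-0.27224135 -1.97553967  3.08156725]
t 8.85
(array([0.44984714, 0.20335967]), np.int64(135), 139) (array([ 0.45196228, -0.18439866]), np.int64(164), 193)
(array([ 0.45010954, -0.18224318]), np.int64(21), 49)
(array([ 0.45234583, -0.19713463]), np.int64(23), 49)
```

View pics/c.png

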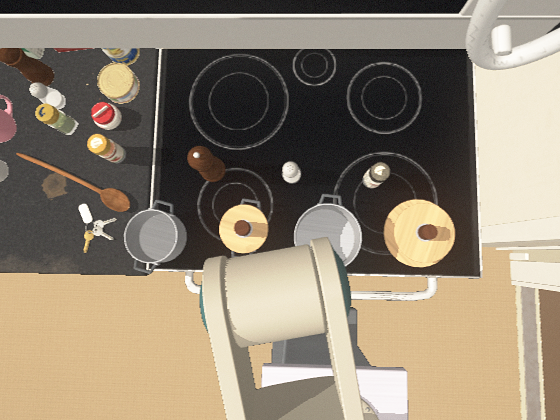

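The small lid now sits on the small pot at (243,228), about 2 mm off centre. The stack is undisturbed, with its knob at (428,232). The medium lid is next.

```bash
python3 - <<'E'
from h import *
env.movel([.40,-.183,.42],v=.3)
grab(.4505,-.183,.042,.17)
put(.4300,.4000,.08,.17)
env.movel([.36,.15,.42],v=.3)
d=grab_shot("d");print(disc(d,(105,185,200,274),.0645,.088),disc(d,(375,190,465,270),.077,.008))
print(knob(d,(390,210,460,255),.042))
E
```

```text
grip 0.030140196669043433 [-0.47190307 -0.37509946  4.30205394]
held 0.030163616778662604
contact True [0.42997851 0.40000362 0.08071631] [-0.3095098  -0.54526485  4.33930519]
t 19.1917
(array([0.42961028, 0.4025486 ]), np.int64(169), 262) (array([ 0.45189626, -0.18309886]), np.int64(183), 193)
(array([ 0.45344622, -0.18261334]), np.int64(19), 46)
```

View pics/d.png

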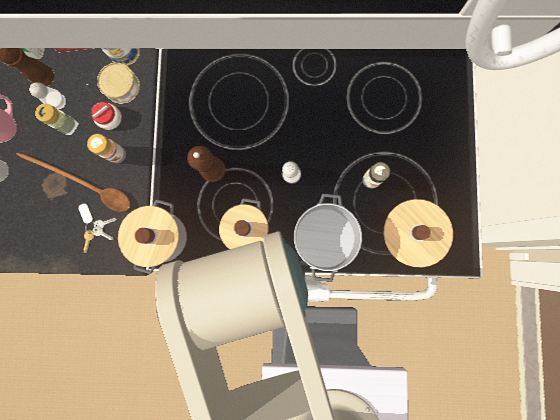

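The medium lid is on its pot at (148,236), about 2 mm off. Only the large lid is left, with its knob at (421,233).

```bash
python3 - <<'E'
from h import *
env.movel([.40,-.183,.42],v=.3)
grab(.452,-.183,.0,.17)
put(.4352,.0265,.09,.17)
env.movel([.38,.0265,.42],v=.3)
env.move_ptp([.135,-.507,.405],D)
d=grab_shot("e")
for b,r,z in(((105,185,200,274),.0645,.088),((205,180,285,268),.052,.078),((275,180,380,285),.077,.098)):print(disc(d,b,r,z))
print(env.get_time_s())
s=get_image("scene");cv2.imwrite("pics/f.png",s["frame"][140:360,170:430,::-1].repeat(2,0).repeat(2,1))
E
```

```text
grip 0.030430933267086104 [-0.64309967 -0.82328575  4.68876319]
held 0.030114115184726814
contact True [0.43519733 0.02657236 0.09065476] [-1.17412426  1.80096385  4.06384069]
t 28.8583
(array([0.4295897 , 0.40255905]), np.int64(169), 318)
(array([0.44996195, 0.20335936]), np.int64(135), 139)
(array([0.43421556, 0.02943261]), np.int64(182), 306)
31.475
```

View pics/e.png

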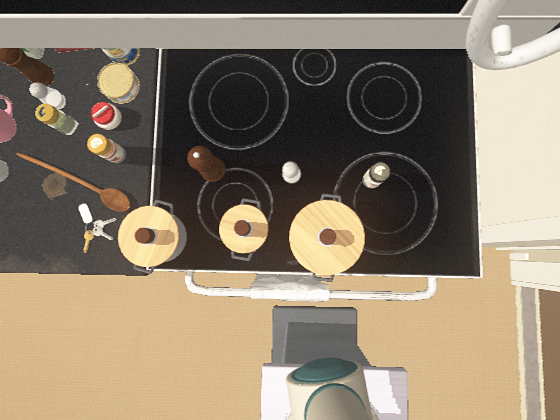

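View pics/f.png

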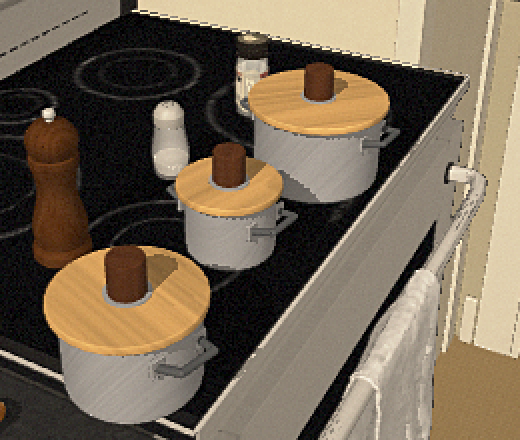

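Both views show all three lids flat and centred on their pots: (148,236), (243,228) and (327,237) in the top view. The salt shaker, pepper mill and spice jar are where they were, and the arm is clear.

```bash
python3 -c "
from rig import env
env.job_done();print(env.get_time_s())"
```

```text
the job is handed in; nothing more can be done
the job is handed in; nothing more can be done
```

All three lids are on their matching pots and the job is handed in, at about 31.5 s of the 96 s allowed. I gripped each lid by its knob and lowered it until light contact with the rim (about 0.7 mm above the expected height each time) before releasing.

**Centring:** in the last top view, the lid centres are about 2 mm (small), 2 mm (medium) and 2.5 mm (large) from the pot centres measured at the start. The limit is 10 mm. The offset is mostly the same small +y shift each time, which is about the size of the camera calibration error. The pots were not re-measured once covered, but they look unmoved.

**Other checks:** in the last views the lids lie flat, the salt shaker, pepper mill and spice jar are standing where they were, and the arm is clear. I judged lid tilt and the three bystanders by eye, not by measurement. The first pot and knob masks were wrong, so I replaced them with fits to the bright rims and the knob colour before moving anything. No later check failed.

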